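Hold the polished stone over the inspection light

TASK

Pick up the tray by its wooden handle, bring its clear window over the round inspection light a few centimetres above the glass, and make the free-running trolley with the polished red stone roll onto the window and stay there for at least five seconds, so that the stone can be graded. Move the trolley only by tilting and moving the tray: never touch it or the stone with the gripper, never let it run into the tray's end stops or tip the tray over, keep the tray off the light, and leave the weight box, pan and jar alone. Finish while still holding the tray over the light, level, with the trolley at rest on the window.

Things in the scene. Friction and masses are not known exactly. Their poses are not given: they have to be found in the camera images.
- tray: Carrying tray, loose, about 0.36 kg, level on the table at the start. Origin on its underside at its middle; z up, y along the tray, x across it. Aluminium trough 80 mm wide (x), 324 mm long (y). At y = 0 a bridge with two legs, 20 mm wide (y), crosses it at 81 to 87 mm height, over the trolley's path, and carries the handle. It hangs balanced across x.
- tray_handle (a point): Grip point in the dark wooden upright tab on the bridge, 12 mm thick (y), 60 mm long (x), from 87 to 136 mm above the tray's underside; this point is on its middle plane, 115 mm above the underside, right above the tray's origin. Grip it from above, fingers closing along the tray's y; the space beside it is free.
- tray_floor (a point): Middle of the trough's flat floor, at (0, 0, 6) mm in the tray's frame. Side rims 20 mm high at x = -38 and +38 mm. Black end stops, 46 mm tall, inner faces at y = -150 and +150 mm: the trolley touches them when its middle is at y = -120 or +120 mm.
- tray_window (a point): Centre of the clear window in the tray's floor, on the underside, at (0, -70, 0) mm in the tray's frame. The window is 40 mm long along y (y = -90 to -50 mm), with black marks on the rims at its corners; the trolley is on the window while its middle (the stone's centre) is over it.
- trolley: Blue trolley, 52 mm wide (x), 60 mm long (y), about 0.2 kg with its stone, guided in the trough so that it moves only along the tray's y; its axes are the tray's. Origin at its middle, on the trough's floor. It runs on ball bearings almost without friction (it holds on a slope of 0.002 rad at most) and does not stop by itself. Starts at rest at y = -10 to 80 mm.
- stone_center (a point): Centre of the polished red stone ball, 40 mm in diameter, fixed on the middle of the trolley, 44 mm above the tray's underside. Trolley and stone accelerate along the tray's y by 9.8 m/s2 x sin(tilt along y), towards the lower end, minus the tray's own acceleration along y.
- light_top (a point): Centre of the glass on top of the inspection light: a black round lamp, 76 mm in diameter (90 mm at the foot), glass 60 mm above the table, fixed to the table.
- weight_box: Dark wooden box of brass weights, 80 x 120 x 42 mm, loose, bystander; origin at the centre of its underside.
- pan: Shallow steel pan with small red stones, 100 mm in diameter, about 30 mm high, loose, bystander; origin at the centre of its underside.
- tin: Green glass jar with a brass lid, 56 mm in diameter, 60 mm high, loose, bystander; origin at the centre of its underside.

How it is judged:
By the outcome, as a careful person would: the job done as asked, in the order asked, and still so for the second after the job is handed in, while the arm keeps its last pose, push and grip.
It also fails if it takes over 61 s, if anything falls off the work surface, if the arm or the gripper's body presses on something with over 40 N, if the wrist force passes 120 N, or if a joint passes its speed limit or range.

ROBOT

A 6-joint arm with a two-finger parallel gripper is mounted at the origin on the work surface. World frame = base frame: x ahead of the robot, y to its left, z up, the work surface at z = 0. Lengths are in m, angles in rad, forces in N, time in s.
With the tool pointing down it reaches from about 0.425 to 0.95 m from the base axis. Payload 3.5 kg.
Tool frame: the origin (TCP) lies on the mounting face of the last link; the fingertips stand 173 mm ahead of it and the grasp point (between the pads) lies env.tcp_to_grasp ahead of it (env.tcp_to_grasp is the distance from the TCP to the grasp point, in m); z points along the fingers, y is the line along which they close (so a half turn about z gives the same grasp; the last joint's range is limited). The gripper opens to 85 mm and grips with 20 to 120 N. Pads are 22 mm wide; open, the fingers measure 114 mm over their backs; the gripper's body (76 mm by 85 mm) begins 54 mm behind the grasp point. The pads swing forward as they close: fully open they stand 13 mm farther back than shut.
Start: joints at [-1.454, 0.286, 1.577, -0, 1.279, -0.15], TCP at [0.178, -0.651, 0.405] pointing down, gripper open.
Joint ranges: [-2.77, 2.77], [-0.9, 2.22], [0.21, 2.48], [-1.53, 4.67], [0.24, 2.81], [-2.84, 2.84]. Speed limits (rad/s): [2.79, 2.79, 3.14, 3.14, 3.14, 3.14].

INTERFACE

Orientations are given as a 3x3 rotation matrix whose columns are the frame's x, y, z axes.
In Python, from rig import telemetry, imaging, env gives the robot as it stands.
- The arm moves only by the tool servo_tool, never from a script. Its arguments are lists of equal length, an entry for each row: "jaw": the opening, from -1 (shut) to 1 (fully open); "linear": the shift along the tool's x, y, z normalised to -1 to 1, where 1 is 0.5 m, a list of three; "spin": the turn about the tool's z normalised to -1 to 1, where 1 is 90 degrees. A call has 1 to 12 rows; each row is the pose to reach, as a shift and turn from the pose commanded when the call began, along the tool's axes at that moment; what a row does not reach only later rows make up. A row lasts 1/10 s, in which the tool goes at most 50 mm and 8.59 degrees, less where a joint would pass 70% of its speed; a pose out of reach is approached as far as the arm can. A call with a number of a shift or a turn outside -1 to 1 is refused whole. A call with a gripper value outside its range is refused whole. The fingers move at their own pace and stop on an object; the grip force is fixed at half the most. Time passes only in rows, so rows that repeat a pose let the fingers close. It gives the time, the measured TCP pose, the force, the opening and the grip force at its end, in the units of the state.
- telemetry.get_state(): the state, without advancing time (a new reading comes with each control period).
- imaging.grab_frame(name): name is "side" or "top" or "wrist"; returns (picture, depth): 400x640x3 uint8, red, green, blue; 400x640 float32, m along the optical axis (not along the pixel's ray), 0 where there is no reading.
- imaging.get_calibration(name): a dict with "camera_matrix" (3x3 intrinsics, pixels), "R" (3x3) and "t" (3): a world point X has camera coordinates R X + t; the wrist camera has in their place "T_tool_cam" (4x4, takes a point from camera to tool coordinates, whose origin is the TCP and whose axes are the flange's). Camera axes: x right, y down, z forward; pixel columns grow to the right and rows downward; lengths in m; the calibration is good to about 2 mm. The wrist camera is an equidistant fisheye: a pixel r from the principal point sees the ray r / f radians off the axis. A picture is of the moment at which its call begins: read the wrist's pose just before it. get_calibration takes no time and is no camera call.
- env.close_job(): hands the job in; it is judged then, once.
The state is a dict: "time_s": time; "q": joint angles; "joint_velocities": joint speeds; "tau": joint torques, N m; "ee_pos": TCP position; "tool_rot": TCP orientation; "ft_force": force on the tool from outside, world axes, zero at the start; "moment": the same for the moment, N m; "grip_width": opening from 0.0 (shut) to 1.0 (fully open); "grip_force": force on a finger pad.
Only numpy, scipy, OpenCV 4.12 (cv2) and the standard library are available. Lean on these libraries where they do the work, as an engineer would, in place of code of your own. Each camera call takes 0.05 s, during which the arm holds its last target. There are 200 camera calls.

## Working session

There is one attempt and no reset: what is moved stays moved. The work goes in short steps, Python scripts to look and compute and a tool call to move; the robot and the scene stay as the last step left them, time stands still between calls to the robot, and variables do not carry over. Pictures are saved under pics/ and viewed, at most 10 in all, crops included, and the job is handed in when it is done.

Besides the shell and the picture viewer there is one more tool, called after "Request:" in YAML: its name, and indented under it one key for each argument. servo_tool: Moves the arm, as the interface text tells. Scaled input: -1 to 1 covers 0.5 m each way for a shift and 90 degrees each way for a turn. Its arguments: {"type":"object","properties":{"jaw":{"type":"array","items":{"type":"number"}},"linear":{"type":"array","items":{"type":"array","items":{"type":"number"}}},"spin":{"type":"array","items":{"type":"number"}}},"required":["jaw","linear","spin"]}

```bash
mkdir -p pics; python3 - <<'E'
from rig import telemetry, imaging, env
import cv2, numpy as np
np.set_printoptions(precision=4,suppress=True)
s=telemetry.get_state(); print(s, env.tcp_to_grasp)
for n in ["side","top","wrist"]:
    p,d=imaging.grab_frame(n); c=imaging.get_calibration(n); print(n,c)
    np.savez(f"pics/{n}0.npz",p=p,d=d)
    cv2.imwrite(f"pics/{n}0.png",p[:,:,::-1])
E
```

```text
{'time_s': 0.0, 'q': array([-1.454 ,  0.2872,  1.5782,  0.    ,  1.2786, -0.15  ]), 'joint_velocities': array([ 0.0002,  0.0006,  0.0008,  0.0003, -0.0003,  0.0009]), 'tau': array([  0.0011, -40.5974, -29.2625,  -0.0001,   0.0058,   0.    ]), 'ee_pos': array([ 0.1779, -0.6509,  0.4033]), 'tool_rot': array([[ 0.9646,  0.2636, -0.0003],
       [ 0.2636, -0.9646,  0.0024],
       [ 0.0004, -0.0023, -1.    ]]), 'ft_force': array([-0.7008, -0.1714, -0.338 ]), 'moment': array([-0.011 , -0.0078,  0.0354]), 'grip_force': 0.0, 'grip_width': 0.996735663373471} 0.1547
side {'camera_matrix': array([[510.4528,   0.    , 324.4665],
       [  0.    , 510.4528, 191.9204],
       [  0.    ,   0.    ,   1.    ]]), 'R': array([[ 0.9956, -0.0937,  0.006 ],
       [-0.0641, -0.7252, -0.6855],
       [ 0.0686,  0.6821, -0.728 ]]), 't': array([-0.6668,  0.0689,  0.9564])}
top {'camera_matrix': array([[437.6713,   0.    , 320.9759],
       [  0.    , 437.6713, 206.6253],
       [  0.    ,   0.    ,   1.    ]]), 'R': array([[ 0.0105, -0.9999, -0.0002],
       [-0.9985, -0.0104, -0.0543],
       [ 0.0543,  0.0008, -0.9985]]), 't': array([-0.0706,  0.656 ,  1.0605])}
wrist {'camera_matrix': array([[309.7069,   0.    , 319.736 ],
       [  0.    , 309.7069, 203.7111],
       [  0.    ,   0.    ,   1.    ]]), 'T_tool_cam': array([[-0.0001, -0.9597, -0.2809,  0.072 ],
       [ 1.    , -0.    , -0.0004,  0.0002],
       [ 0.0004, -0.2809,  0.9597,  0.0318],
       [ 0.    ,  0.    ,  0.    ,  1.    ]])}
```

View pics/side0.png

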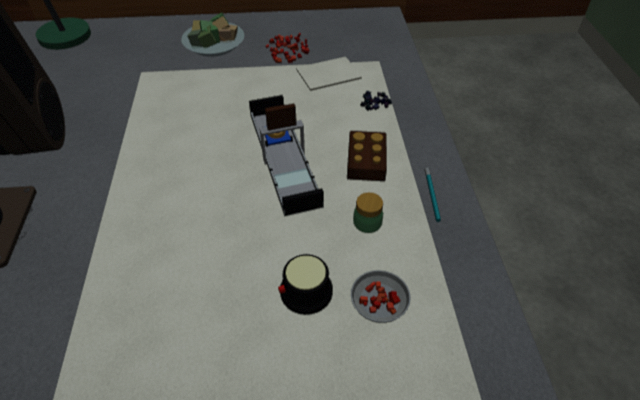

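View pics/top0.png

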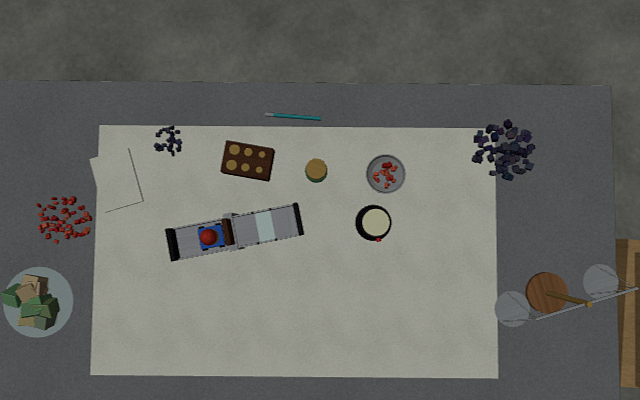

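The side view has the tray (end stops near (266,105) and (303,201), handle (281,117)), the lamp glass at (306,273), the box, jar and pan. The top view has the tray from (172,244) to (300,218), handle tab (229,231), stone (209,237) and lamp glass (376,222). The window end faces the lamp.

```bash
cat > h.py <<'E'
import numpy as np, cv2
from rig import telemetry, imaging, env
np.set_printoptions(precision=4,suppress=True)
def ray(n,uv):
    c=imaging.get_calibration(n); R,t=c["R"],c["t"]
    d=R.T@np.linalg.inv(c["camera_matrix"])@np.array([*uv,1.]); return -R.T@t, d
def plane(n,uv,z):
    o,d=ray(n,uv); return o+d*(z-o[2])/d[2]
def dep(n,uv,z):
    o,d=ray(n,uv); return o+d*z
def tri(n1,u1,n2,u2):
    o1,d1=ray(n1,u1);o2,d2=ray(n2,u2)
    s=np.linalg.lstsq(np.c_[d1,-d2],o2-o1,rcond=None)[0]
    a,b=o1+s[0]*d1,o2+s[1]*d2; return (a+b)/2,np.linalg.norm(a-b)
def blob(m,roi):
    """largest blob of mask m inside roi (u0,v0,u1,v1)"""
    k=np.zeros(m.shape,np.uint8); u0,v0,u1,v1=roi; k[v0:v1,u0:u1]=m[v0:v1,u0:u1]
    n,l,st,ce=cv2.connectedComponentsWithStats(k)
    i=1+np.argmax(st[1:,4]); return ce[i],st[i,4],l==i
def hsv(p): return cv2.cvtColor(p,cv2.COLOR_RGB2HSV).astype(int)
E
python3 - <<'E'
from h import *
F={n:np.load(f"pics/{n}0.npz") for n in("top","side")}
def m(n,f): p=F[n]["p"]; h=hsv(p); return f(h[...,0],h[...,1],h[...,2]).astype(np.uint8)
blk=lambda h,s,v:(v<32)
brn=lambda h,s,v:(v<95)&(v>25)&(s>90)&(h>2)&(h<20)
red=lambda h,s,v:((h<6)|(h>172))&(s>150)&(v>60)
cream=lambda h,s,v:(h>18)&(h<35)&(s>30)&(s<110)&(v>150)
blue=lambda h,s,v:(h>100)&(h<125)&(s>130)&(v>60)
Q={"stopB":(blk,(160,222,185,265),(240,90,288,120)),"stopW":(blk,(288,198,308,245),(275,180,330,218)),
"tab":(brn,(218,212,242,252),(258,98,302,132)),"stone":(red,(195,222,224,252),(262,118,300,150)),
"glass":(cream,(355,205,395,242),(280,250,335,295)),"blue":(blue,(190,215,230,258),(255,115,305,150))}
for k,(f,rt,rs) in Q.items():
    out={}
    for n,r in(("top",rt),("side",rs)):
        try:
            c,a,l=blob(m(n,f),r); d=F[n]["d"]; z=np.median(d[l&(d>0)])
            v,u=np.where(l); out[n]=c; print(k,n,c,a,"bbox",u.min(),v.min(),u.max(),v.max(),"dep",dep(n,c,z), "rect",cv2.minAreaRect(np.c_[u,v].astype(np.float32)))
        except Exception as e: print(k,n,"none",e)
    if len(out)==2: print("   tri",*tri("top",out["top"],"side",out["side"]))
p=F["top"]["p"]
cv2.imwrite("pics/crop1.png",cv2.resize(np.vstack([p[190:270,155:315],F["side"]["p"][90:215,240:400][:125]]) ,None,fx=2.9,fy=2.9,interpolation=cv2.INTER_CUBIC)[:600,:,::-1])
E
```

```text
stopB top [172.2924 244.13  ] 277 bbox 166 229 179 260 dep [0.5616 0.2922 0.0406] rect ((172.3760223388672, 244.06802368164062), (31.931055068969727, 8.765386581420898), 79.69515228271484)
stopB side [269.5145 108.0884] 622 bbox 250 96 287 119 dep [0.5701 0.2784 0.0312] rect ((268.5, 107.5), (23.0, 37.0), 90.0)
   tri [0.565  0.3012 0.014 ] 0.008652798918223101
stopW top [297.9714 218.5143] 140 bbox 293 203 303 234 dep [ 0.6261 -0.0089  0.0455] rect ((297.98345947265625, 218.50344848632812), (31.977914810180664, 4.288485050201416), 78.31063079833984)
stopW side [302.5994 201.6555] 714 bbox 282 189 322 214 dep [ 0.6267 -0.013   0.0287] rect ((302.67413330078125, 201.4213409423828), (18.213621139526367, 42.348541259765625), 77.00537872314453)
   tri [ 0.6268 -0.0077  0.0229] 0.00018301035468073825
tab top [225.8182 231.75  ] 132 bbox 222 219 230 244 dep [0.5931 0.1438 0.1356] rect ((225.80801391601562, 231.44400024414062), (25.848947525024414, 5.36656379699707), 79.69515228271484)
tab side [278.4045 107.382 ] 89 bbox 266 104 294 111 dep [0.5921 0.1424 0.1352] rect ((279.83782958984375,
[... 451 characters left out ...]
8 -0.1929  0.0597] rect ((375.5, 222.0), (24.748737335205078, 24.748737335205078), 45.0)
glass side [305.0103 271.9176] 874 bbox 287 257 323 287 dep [ 0.6197 -0.1937  0.0592] rect ((305.0, 272.0), (30.0, 36.0), 90.0)
   tri [ 0.6198 -0.193   0.0583] 0.00012681555750581906
blue top [213.0753 236.3891] 239 bbox 198 224 224 249 dep [0.5808 0.1999 0.0195] rect ((210.80770874023438, 236.53843688964844), (20.98442268371582, 24.122283935546875), 78.69007110595703)
blue side [277.9214 138.3571] 140 bbox 265 131 290 143 dep [0.5856 0.1857 0.0192] rect ((277.55255126953125, 137.27572631835938), (9.168493270874023, 24.18423843383789), 79.2156982421875)
   tri [0.5829 0.2039 0.0036] 0.004655165419652871
```

View pics/crop1.png

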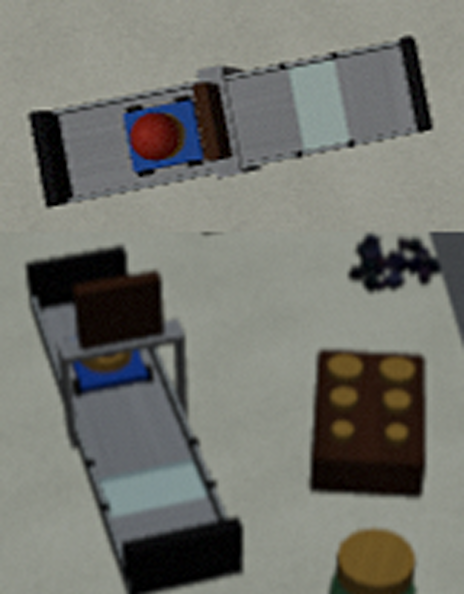

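The crop shows the trolley on the tray's +y half and the bridge tab upright. The tab top triangulates to (0.593, 0.144, 0.134), against 0.136 expected. The glass is at (0.620, -0.193, 0.058), against 0.060 expected. The tray's yaw gives +y ≈ (-0.21, 0.98), with the trolley near y = +61 mm. I'll start moving now.

Request:
servo_tool:
  jaw: [1,1,1,1,1,1,1,1,1,1,1,1]
  linear:
    - [0.027,-0.029,0]
    - [0.08,-0.087,0]
    - [0.141,-0.152,0]
    - [0.2,-0.217,0]
    - [0.268,-0.289,0]
    - [0.335,-0.362,0]
    - [0.402,-0.434,0]
    - [0.469,-0.506,0]
    - [0.536,-0.578,0]
    - [0.603,-0.651,0]
    - [0.65,-0.701,0]
    - [0.67,-0.723,0]
  spin: [0.009,0.018,0.027,0.036,0.036,0.036,0.036,0.036,0.036,0.036,0.036,0.036]

```text
time_s: 1.35
ee_pos: [0.4065, -0.2113, 0.4045]
tool_rot: [[0.977, 0.212, 0.0], [0.212, -0.977, 0.001], [0.0, -0.001, -1.0]]
ft_force: [-0.2, 0.0, 0.4]
grip_width: 0.999
grip_force: 0.0
```

Request:
servo_tool:
  jaw: [1,1,1,1,1,1,1,1,1,1,1,1]
  linear:
    - [0.021,-0.025,0]
    - [0.078,-0.093,0]
    - [0.139,-0.167,0.01]
    - [0.201,-0.242,0.03]
    - [0.263,-0.316,0.05]
    - [0.325,-0.39,0.07]
    - [0.388,-0.465,0.09]
    - [0.439,-0.527,0.1]
    - [0.48,-0.576,0.11]
    - [0.506,-0.607,0.12]
    - [0.517,-0.62,0.13]
    - [0.517,-0.62,0.13]
  spin: [0,0,0,0,0,0,0,0,0,0,0,0]

```text
time_s: 2.55
ee_pos: [0.5937, 0.1436, 0.3383]
tool_rot: [[0.978, 0.21, -0.003], [0.21, -0.978, -0.0], [-0.003, -0.0, -1.0]]
ft_force: [0.4, 0.1, -0.6]
grip_width: 1.003
grip_force: 0.0
```

```bash
python3 - <<'E'
from h import *
s=telemetry.get_state(); print(s["time_s"],s["q"],s["ee_pos"],s["tool_rot"],s["ft_force"])
p,d=imaging.grab_frame("wrist"); np.savez("pics/w1.npz",p=p,d=d,P=s["ee_pos"],R=s["tool_rot"]); cv2.imwrite("pics/w1.png",p[:,:,::-1])
E
```

```text
2.55 [ 0.0714  0.209   1.7959 -0.0002  1.1393  1.4307] [0.5937 0.1436 0.3383] [[ 0.9777  0.21   -0.0025]
 [ 0.21   -0.9777 -0.0004]
 [-0.0025 -0.0002 -1.    ]] [ 0.4426  0.0784 -0.5819]
```

View pics/w1.png

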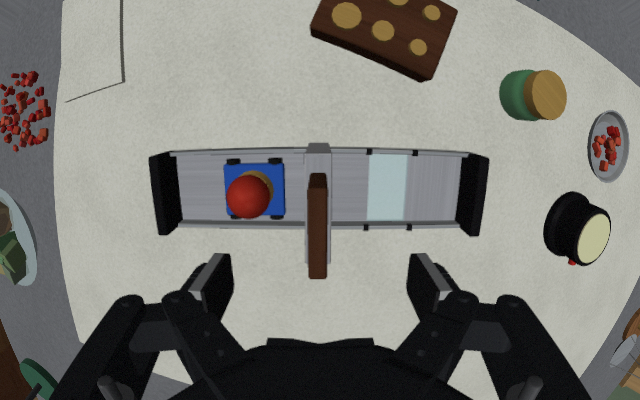

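The wrist view shows the tab at (317,225) between the open fingers and parallel to the pads. The stone is at (248,196) and the window at (387,186).

```bash
cat >> h.py <<'E'
def wray(uv):
    c=imaging.get_calibration("wrist"); K=c["camera_matrix"]; T=c["T_tool_cam"]
    v=(np.array(uv,float)-K[:2,2])/K[0,0]; r=np.linalg.norm(v)+1e-12
    return T[:3,3], T[:3,:3]@np.array([*(v/r*np.sin(r)),np.cos(r)])
def wtool(uv,ax,val):
    o,d=wray(uv); return o+d*(val-o[ax])/d[ax]   # tool-frame point on plane tool[ax]=val
def redmask(p):
    h=hsv(p); return (((h[...,0]<7)|(h[...,0]>172))&(h[...,1]>150)&(h[...,2]>60)).astype(np.uint8)
E
python3 - <<'E'
from h import *
F=np.load("pics/w1.npz"); p=F["p"]; P,R=F["P"],F["R"]; h=hsv(p)
def rep(n,m,roi,zw):
    c,a,l=blob(m.astype(np.uint8),roi); v,u=np.where(l); rect=cv2.minAreaRect(np.c_[u,v].astype(np.float32))
    t=wtool(c,2,P[2]-zw); print(n,c,a,(u.min(),v.min(),u.max(),v.max()),"tool",t,"world",P+R@t); return t
ts=rep("stone",redmask(p),(200,150,300,230),.044)
rep("tab",(h[...,2]<110)&(h[...,1]>80)&(h[...,0]<20),(295,165,340,285),.125)
rep("win",(h[...,0]>75)&(h[...,0]<105)&(h[...,1]>18)&(h[...,2]>120),(355,140,420,230),.006)
rep("blue",(h[...,0]>100)&(h[...,0]<125)&(h[...,1]>130),(210,150,300,230),.02)
for n,uv in {"stopR":(487,157),"stopR2":(478,236),"stopL":(151,157),"stopL2":(160,236)}.items(): print(n,P+R@wtool(uv,2,P[2]-.046))
for uv in [(317,174),(317,278)]: print("tabtop end",wtool(uv,2,P[2]-.136))
E
```

```text
stone [247.2535 196.7436] 1412 (np.int64(226), np.int64(175), np.int64(268), np.int64(217)) tool [ 0.0017 -0.0647  0.2943] world [0.581  0.2071 0.044 ]
tab [317.1931 225.383 ] 1901 (np.int64(308), np.int64(173), np.int64(326), np.int64(278)) tool [ 0.0048 -0.0014  0.2133] world [0.5976 0.146  0.125 ]
win [386.8596 186.6713] 2607 (np.int64(366), np.int64(152), np.int64(408), np.int64(220)) tool [0.002  0.068  0.3323] world [0.6091 0.0774 0.006 ]
blue [262.2758 182.402 ] 1291 (np.int64(224), np.int64(163), np.int64(284), np.int64(215)) tool [ 0.0094 -0.0549  0.3183] world [0.5906 0.1991 0.02  ]
stopR [ 0.6662 -0.0008  0.0459]
stopR2 [ 0.5892 -0.0191  0.0461]
stopL [0.6003 0.3067 0.0459]
stopL2 [0.5224 0.2918 0.0461]
tabtop end [ 0.0394 -0.0014  0.2023]
tabtop end [-0.0267 -0.0016  0.2023]
```

Request:
servo_tool:
  jaw: [1,1,1,1,1,0.5,0,-0.5,-0.5,-0.6,-0.7,-0.8]
  linear:
    - [0.002,-0.001,0.02]
    - [0.004,-0.002,0.06]
    - [0.004,-0.002,0.1]
    - [0.004,-0.002,0.13]
    - [0.004,-0.002,0.14]
    - [0.004,-0.002,0.14]
    - [0.004,-0.002,0.14]
    - [0.004,-0.002,0.14]
    - [0.004,-0.002,0.14]
    - [0.004,-0.002,0.14]
    - [0.004,-0.002,0.14]
    - [0.004,-0.002,0.14]
  spin: [0,0,0,0,0,0,0,0,0,0,0,0]

```text
time_s: 3.8
ee_pos: [0.5959, 0.1448, 0.2704]
tool_rot: [[0.978, 0.209, 0.001], [0.209, -0.978, 0.001], [0.001, -0.001, -1.0]]
ft_force: [-0.8, 2.0, 2.8]
grip_width: 0.13
grip_force: 59.5
```

Request:
servo_tool:
  jaw: [-1,-1,-1,-1,-1]
  linear:
    - [0,0,0]
    - [0,0,0]
    - [0,0,0]
    - [0,0,0]
    - [0,0,0]
  spin: [0,0,0,0,0]

```text
time_s: 4.3
ee_pos: [0.5959, 0.1448, 0.2704]
tool_rot: [[0.978, 0.209, 0.001], [0.209, -0.978, 0.001], [0.001, -0.001, -1.0]]
ft_force: [-1.0, 3.8, 5.4]
grip_width: 0.131
grip_force: 59.8
```

```bash
cat >> h.py <<'E'
def look(name,zw=None):
    s=telemetry.get_state(); p,d=imaging.grab_frame("wrist"); np.savez(f"pics/{name}.npz",p=p,P=s["ee_pos"],R=s["tool_rot"])
    cv2.imwrite(f"pics/{name}.png",p[:,:,::-1])
    c,a,l=blob(redmask(p),(140,120,520,260)); t=wtool(c,2,env.tcp_to_grasp+.071)
    print(f"t={s['time_s']:.2f} P={s['ee_pos']} Rz={s['tool_rot'][:,2]} ty={s['tool_rot'][:,1]} q={s['q']} f={s['ft_force']} m={s['moment']} grip={s['grip_width']:.3f},{s['grip_force']:.1f}")
    print("stone px",c,a,"tray y(mm)",-t[1]*1e3,"tool x",t[0]*1e3,"world",s["ee_pos"]+s["tool_rot"]@t)
    return s,p
E
python3 -c "
from h import *
look('w2')"
```

```text
t=4.30 P=[0.5959 0.1448 0.2704] Rz=[ 0.001   0.0008 -1.    ] ty=[ 0.2087 -0.978  -0.0006] q=[0.0729 0.2938 1.8296 0.0008 1.0172 1.433 ] f=[-1.011   3.7745  5.4241] m=[ 0.5476  0.1293 -0.0072] grip=0.131,59.8
stone px [227.7521 226.7309] 2412 tray y(mm) 63.23343324204771 tool x -1.2727841547343355 world [0.5817 0.2065 0.0447]
```

Request:
servo_tool:
  jaw: [-1,-1,-1,-1,-1,-1]
  linear:
    - [0,0,-0.004]
    - [0,0,-0.012]
    - [0,0,-0.024]
    - [0,0,-0.034]
    - [0,0,-0.04]
    - [0,0,-0.04]
  spin: [0,0,0,0,0,0]

```text
time_s: 4.95
ee_pos: [0.5959, 0.1444, 0.2904]
tool_rot: [[0.978, 0.209, 0.001], [0.209, -0.978, -0.0], [0.001, 0.0, -1.0]]
ft_force: [0.2, 0.4, -4.3]
grip_width: 0.127
grip_force: 58.4
```

```bash
python3 -c "
from h import *
look('w3');look('w3b');look('w3c')"
```

```text
t=4.95 P=[0.5959 0.1444 0.2904] Rz=[ 0.0012 -0.0001 -1.    ] ty=[ 0.2087 -0.978   0.0004] q=[ 0.0724  0.2681  1.8203 -0.0002  1.052   1.4331] f=[ 0.1722  0.3605 -4.3312] m=[-0.1293 -0.0947 -0.0172] grip=0.127,58.4
stone px [226.3278 226.6347] 2398 tray y(mm) 64.27164772070198 tool x -1.2175669820370243 world [0.5815 0.2069 0.0647]
t=5.00 P=[0.5958 0.1444 0.2901] Rz=[ 0.0006 -0.0001 -1.    ] ty=[ 0.2088 -0.978   0.0003] q=[ 0.0724  0.2684  1.8206 -0.0002  1.0519  1.433 ] f=[ 0.1037 -0.0499 -4.7519] m=[-0.1313 -0.0234 -0.0087] grip=0.135,58.4
stone px [226.3059 226.6486] 2396 tray y(mm) 64.28873151915369 tool x -1.2275926733687355 world [0.5813 0.207  0.0643]
t=5.05 P=[0.5956 0.1444 0.2897] Rz=[-0.     -0.0001 -1.    ] ty=[ 0.2087 -0.978   0.0001] q=[ 0.0725  0.2687  1.821  -0.0001  1.052   1.4331] f=[ 0.4149 -0.1441 -5.0653] m=[-0.1557 -0.0435  0.0709] grip=0.131,58.4
stone px [226.286  226.6503] 2399 tray y(mm) 64.30351540346918 tool x -1.2287686611930777 world [0.581 0.207 0.064]
```

Request:
servo_tool:
  jaw: [-1,-1,-1,-1,-1,-1,-1,-1]
  linear:
    - [0,0,-0.008]
    - [0,0,-0.026]
    - [0,0,-0.05]
    - [0,0,-0.076]
    - [0,0,-0.102]
    - [0,0,-0.124]
    - [0,0,-0.137]
    - [0,0,-0.14]
  spin: [0,0,0,0,0,0,0,0]

```text
time_s: 5.9
ee_pos: [0.5959, 0.1445, 0.3614]
tool_rot: [[0.978, 0.209, 0.003], [0.209, -0.978, 0.0], [0.002, 0.0, -1.0]]
ft_force: [-0.3, -0.8, -5.5]
grip_width: 0.136
grip_force: 58.5
```

```bash
python3 - <<'E'
from h import *
look('w4');look('w4b')
a=.0645
for k in range(1,25):
    f=k/24; f=f*f*(3-2*f); ph=-np.radians(83.5)*f
    print(k, round(-a*np.sin(ph)/.5,3), round((-a+a*np.cos(ph))/.5,3), round(np.degrees(ph)/90,3))
E
```

```text
t=5.90 P=[0.5959 0.1445 0.3614] Rz=[ 0.0025  0.0002 -1.    ] ty=[ 0.2087 -0.978   0.0003] q=[0.0726 0.1898 1.7737 0.     1.1756 1.4331] f=[-0.2875 -0.7684 -5.5276] m=[-0.1542  0.0323  0.0192] grip=0.136,58.5
stone px [225.1876 226.6331] 2404 tray y(mm) 65.10963213813696 tool x -1.230142184229413 world [0.5817 0.208  0.1356]
t=5.95 P=[0.5958 0.1444 0.3607] Rz=[ 0.0014  0.0001 -1.    ] ty=[ 0.2087 -0.978   0.0002] q=[ 0.0725  0.1903  1.7743 -0.      1.1756  1.4331] f=[ 0.6434 -0.5773 -5.1442] m=[-0.1104 -0.0454  0.0196] grip=0.136,58.5
stone px [225.1221 226.6449] 2399 tray y(mm) 65.15882842384394 tool x -1.2385681808274458 world [0.5813 0.2079 0.135 ]
1 0.001 -0.0 -0.005
2 0.004 -0.0 -0.018
3 0.008 -0.0 -0.04
4 0.014 -0.001 -0.069
5 0.021 -0.002 -0.104
6 0.029 -0.003 -0.145
7 0.038 -0.006 -0.191
8 0.048 -0.009 -0.241
9 0.057 -0.013 -0.294
10 0.067 -0.019 -0.349
11 0.077 -0.025 -0.406
12 0.086 -0.033 -0.464
13 0.094 -0.041 -0.522
14 0.102 -0.05 -0.579
15 0.108 -0.059 -0.634
16 0.114 -0.068 -0.687
17 0.118 -0.077 -0.737
18 0.122 -0.086 -0.783
19 0.124 -0.094 -0.824
20 0.126 -0.101 -0.859
21 0.127 -0.106 -0.888
22 0.128 -0.111 -0.91
23 0.128 -0.113 -0.923
24 0.128 -0.114 -0.928
```

Request:
servo_tool:
  jaw: [-1,-1,-1,-1,-1,-1,-1,-1,-1,-1,-1,-1]
  linear:
    - [0.001,0,0]
    - [0.004,0,0]
    - [0.008,0,0]
    - [0.014,-0.001,0]
    - [0.021,-0.002,0]
    - [0.029,-0.003,0]
    - [0.038,-0.006,0]
    - [0.048,-0.009,0]
    - [0.057,-0.013,0]
    - [0.067,-0.019,0]
    - [0.077,-0.025,0]
    - [0.086,-0.033,0]
  spin: [-0.005,-0.018,-0.04,-0.069,-0.104,-0.145,-0.191,-0.241,-0.294,-0.349,-0.406,-0.464]

```text
time_s: 7.2
ee_pos: [0.6346, 0.1696, 0.3589]
tool_rot: [[0.587, 0.81, -0.001], [0.81, -0.587, -0.0], [-0.001, -0.001, -1.0]]
ft_force: [-0.5, 0.2, -5.3]
grip_width: 0.132
grip_force: 58.4
```

Request:
servo_tool:
  jaw: [-1,-1,-1,-1,-1,-1,-1,-1,-1,-1,-1,-1]
  linear:
    - [0.012,0,0]
    - [0.023,-0.002,0]
    - [0.034,-0.005,0]
    - [0.044,-0.008,0]
    - [0.054,-0.012,0]
    - [0.062,-0.016,0]
    - [0.069,-0.02,0]
    - [0.075,-0.024,0]
    - [0.08,-0.028,0]
    - [0.083,-0.03,0]
    - [0.085,-0.032,0]
    - [0.086,-0.033,0]
  spin: [-0.058,-0.115,-0.17,-0.223,-0.273,-0.319,-0.36,-0.395,-0.424,-0.446,-0.459,-0.464]

```text
time_s: 8.4
ee_pos: [0.6464, 0.2141, 0.3591]
tool_rot: [[-0.098, 0.995, -0.001], [0.995, 0.098, 0.0], [0.0, -0.001, -1.0]]
ft_force: [-0.1, 0.1, -4.8]
grip_width: 0.134
grip_force: 58.4
```

```bash
python3 -c "
from h import *
look('w5');look('w5b');look('w5c')"
```

```text
t=8.40 P=[0.6464 0.2141 0.3591] Rz=[-0.0008  0.0001 -1.    ] ty=[ 0.9952  0.0978 -0.0008] q=[0.1712 0.3359 1.5998 0.0002 1.2066 0.0732] f=[-0.0838  0.0794 -4.7572] m=[ 0.0712 -0.1788 -0.028 ] grip=0.134,58.4
stone px [220.371  226.3497] 2388 tray y(mm) 68.16460209915994 tool x -1.737199757933211 world [0.5786 0.2058 0.1335]
t=8.45 P=[0.6464 0.2142 0.3592] Rz=[-0.0006  0.0002 -1.    ] ty=[ 0.9952  0.0977 -0.0006] q=[0.1712 0.3357 1.5998 0.0003 1.2067 0.0733] f=[ 0.038   0.2679 -4.1389] m=[ 0.0292 -0.1382 -0.0363] grip=0.135,58.4
stone px [220.3266 226.3635] 2385 tray y(mm) 68.1988174408178 tool x -1.7474427544304367 world [0.5785 0.2058 0.1336]
t=8.50 P=[0.6464 0.2141 0.3594] Rz=[-0.0004  0.0001 -1.    ] ty=[ 0.9953  0.097  -0.0004] q=[0.1711 0.3355 1.5997 0.0001 1.2067 0.0738] f=[-0.0407 -0.5028 -4.6507] m=[ 0.0384 -0.1706 -0.0085] grip=0.132,58.4
stone px [220.3244 226.3475] 2383 tray y(mm) 68.19930535893135 tool x -1.7353315636906008 world [0.5786 0.2057 0.1337]
```

Request:
servo_tool:
  jaw: [-1,-1,-1,-1,-1,-1,-1,-1,-1,-1,-1,-1]
  linear:
    - [-0.004,0,0]
    - [-0.016,0,0]
    - [-0.034,0,0]
    - [-0.059,0,0]
    - [-0.089,0,0]
    - [-0.125,0,0]
    - [-0.165,0,0]
    - [-0.208,0,0]
    - [-0.253,0,0]
    - [-0.302,0,0]
    - [-0.351,0,0]
    - [-0.401,0,0]
  spin: [0,0,0,0,0,0,0,0,0,0,0,0]

```text
time_s: 9.75
ee_pos: [0.6657, 0.012, 0.3598]
tool_rot: [[-0.096, 0.995, 0.0], [0.995, 0.096, -0.0], [-0.0, 0.0, -1.0]]
ft_force: [0.6, 0.3, -4.9]
grip_width: 0.132
grip_force: 58.3
```

Request:
servo_tool:
  jaw: [-1,-1,-1,-1,-1,-1,-1,-1,-1,-1,-1,-1]
  linear:
    - [-0.05,0,0]
    - [-0.099,0,0]
    - [-0.148,0,0]
    - [-0.193,0,0]
    - [-0.236,0,0]
    - [-0.276,0,0]
    - [-0.312,0,0]
    - [-0.342,0,0]
    - [-0.367,0,0]
    - [-0.385,0,0]
    - [-0.397,0,0]
    - [-0.401,0,0]
  spin: [0,0,0,0,0,0,0,0,0,0,0,0]

```text
time_s: 10.95
ee_pos: [0.6853, -0.1855, 0.3597]
tool_rot: [[-0.097, 0.995, -0.0], [0.995, 0.097, 0.0], [0.0, -0.0, -1.0]]
ft_force: [0.5, 1.0, -5.8]
grip_width: 0.132
grip_force: 58.4
```

```bash
python3 -c "
from h import *
look('w6');look('w6b');look('w6c')"
```

```text
t=10.95 P=[ 0.6853 -0.1855  0.3597] Rz=[-0.      0.0002 -1.    ] ty=[ 0.9953  0.0968 -0.    ] q=[-0.4069  0.3966  1.5198  0.0001  1.2252 -0.5039] f=[ 0.5382  0.9509 -5.7877] m=[ 0.0871 -0.1213 -0.0041] grip=0.132,58.4
stone px [214.0004 226.2297] 2364 tray y(mm) 72.92363210475177 tool x -1.7270541704885178 world [ 0.6129 -0.1942  0.134 ]
t=11.00 P=[ 0.6853 -0.1853  0.3597] Rz=[-0.0001  0.0001 -1.    ] ty=[ 0.9953  0.097  -0.0001] q=[-0.4067  0.3965  1.5199  0.      1.2252 -0.5039] f=[ 0.6121 -0.2176 -4.7461] m=[ 0.1313 -0.1506 -0.0072] grip=0.134,58.4
stone px [213.9369 226.1845] 2363 tray y(mm) 72.96756915785794 tool x -1.6947222198670508 world [ 0.6129 -0.1941  0.134 ]
t=11.05 P=[ 0.6853 -0.1849  0.3597] Rz=[-0.0001  0.0004 -1.    ] ty=[ 0.9953  0.0972 -0.0001] q=[-0.4062  0.3963  1.5202  0.0003  1.2253 -0.5036] f=[ 0.0604  0.661  -5.242 ] m=[ 0.056  -0.1451 -0.0069] grip=0.137,58.4
stone px [213.8471 226.2105] 2361 tray y(mm) 73.03757879849462 tool x -1.7155109206138524 world [ 0.6128 -0.1936  0.134 ]
```

Request:
servo_tool:
  jaw: [-1,-1,-1,-1,-1,-1,-1,-1,-1,-1]
  linear:
    - [0,-0.008,0]
    - [0,-0.031,0]
    - [0,-0.065,0]
    - [0,-0.106,0]
    - [0,-0.15,0]
    - [0,-0.194,0]
    - [0,-0.235,0]
    - [0,-0.269,0]
    - [0,-0.292,0]
    - [0,-0.3,0]
  spin: [0,0,0,0,0,0,0,0,0,0]

```text
time_s: 12.1
ee_pos: [0.5346, -0.1994, 0.3598]
tool_rot: [[-0.097, 0.995, -0.001], [0.995, 0.097, 0.0], [0.0, -0.001, -1.0]]
ft_force: [0.3, -0.1, -3.5]
grip_width: 0.132
grip_force: 58.6
```

```bash
python3 -c "
from h import *
look('w7');look('w7b');look('w7c');look('w7d')"
```

```text
t=12.10 P=[ 0.5346 -0.1994  0.3598] Rz=[-0.0007  0.0001 -1.    ] ty=[ 0.9953  0.0967 -0.0007] q=[-0.5348  0.0996  1.878  -0.0003  1.1647 -0.6315] f=[ 0.325  -0.134  -3.5055] m=[ 0.0483  0.0984 -0.0063] grip=0.132,58.6
stone px [395.5285 226.8569] 2494 tray y(mm) -52.294667364442375 tool x -1.8717992050633487 world [ 0.5867 -0.1962  0.1341]
t=12.15 P=[ 0.5349 -0.1996  0.3599] Rz=[-0.0006 -0.0001 -1.    ] ty=[ 0.9953  0.0967 -0.0006] q=[-0.5347  0.1     1.8773 -0.0004  1.1647 -0.6314] f=[ 0.9825  0.5686 -4.6754] m=[-0.0272  0.1135 -0.0402] grip=0.135,58.6
stone px [392.9549 226.8934] 2505 tray y(mm) -50.47044808056825 tool x -1.8747608598872478 world [ 0.5852 -0.1966  0.1341]
t=12.20 P=[ 0.5355 -0.1996  0.36  ] Rz=[ 0.0003 -0.0002 -1.    ] ty=[0.9953 0.0967 0.0003] q=[-0.5342  0.1012  1.8759  0.      1.1642 -0.6311] f=[-0.4178  0.1671 -5.2453] m=[0.003  0.118  0.0038] grip=0.133,58.6
stone px [389.5313 226.931 ] 2507 tray y(mm) -48.055345867285524 tool x -1.8722997367743162 world [ 0.5836 -0.1968  0.1343]
t=12.25 P=[ 0.536  -0.1996  0.36  ] Rz=[ 0.0008 -0.0003 -1.    ] ty=[0.9953 0.0969 0.0008] q=[-0.5339  0.102   1.8748  0.0002  1.1639 -0.631 ] f=[ 0.8859 -0.3618 -4.1177] m=[ 0.0312  0.1029 -0.0216] grip=0.133,58.6
stone px [386.4161 226.9834] 2528 tray y(mm) -45.86991864860888 tool x -1.884747842774523 world [ 0.582  -0.1971  0.1344]
```

Request:
servo_tool:
  jaw: [-1,-1,-1,-1,-1]
  linear:
    - [0,0,0]
    - [0,0,0]
    - [0,0,0]
    - [0,0,0]
    - [0,0,0]
  spin: [0,0,0,0,0]

```text
time_s: 12.8
ee_pos: [0.5361, -0.1996, 0.3597]
tool_rot: [[-0.097, 0.995, -0.0], [0.995, 0.097, 0.0], [0.0, -0.0, -1.0]]
ft_force: [-0.2, -1.0, -4.6]
grip_width: 0.134
grip_force: 58.6
```

```bash
python3 -c "
from h import *
for i in range(6): look('w8%d'%i)" | grep -v "^t=.*q=" | cut -c1-200; python3 - <<'E'
import sys; sys.path.insert(0,'.')
from h import *
s=telemetry.get_state(); print(s["time_s"],s["ee_pos"],s["tool_rot"][:,2])
E
```

```text
stone px [370.0066 227.1316] 2568 tray y(mm) -34.500508473362174 tool x -1.876862839067725 world [ 0.5706 -0.1981  0.134 ]
stone px [369.1268 227.1385] 2563 tray y(mm) -33.89698450315174 tool x -1.8765118491125554 world [ 0.5699 -0.1982  0.1339]
stone px [368.3931 227.0183] 2562 tray y(mm) -33.389368646568535 tool x -1.7855327927655678 world [ 0.5694 -0.1982  0.134 ]
stone px [367.9009 227.1054] 2562 tray y(mm) -33.055364378728264 tool x -1.8453820640537826 world [ 0.569  -0.1983  0.134 ]
stone px [367.4193 226.9875] 2554 tray y(mm) -32.72127407050812 tool x -1.7576348125022818 world [ 0.5687 -0.1982  0.134 ]
stone px [367.1508 227.0373] 2547 tray y(mm) -32.539246674635635 tool x -1.7919944118522935 world [ 0.5685 -0.1983  0.1341]
13.1 [ 0.536  -0.1996  0.3598] [ 0.0001 -0.     -1.    ]
```

Request:
servo_tool:
  jaw: [-1,-1,-1,-1,-1,-1,-1,-1,-1,-1,-1,-1]
  linear:
    - [0,0.0002,0]
    - [0,0.0009,0]
    - [0,0.0019,0]
    - [0,0.0034,0]
    - [0,0.0054,0]
    - [0,0.0078,0]
    - [0,0.0105,0]
    - [0,0.0138,0]
    - [0,0.0174,0]
    - [0,0.0215,0]
    - [0,0.026,0]
    - [0,0.031,0]
  spin: [0,0,0,0,0,0,0,0,0,0,0,0]

```text
time_s: 14.3
ee_pos: [0.5516, -0.1981, 0.3597]
tool_rot: [[-0.097, 0.995, 0.0], [0.995, 0.097, -0.0], [-0.0, 0.0, -1.0]]
ft_force: [0.2, -0.1, -5.1]
grip_width: 0.129
grip_force: 58.6
```

Request:
servo_tool:
  jaw: [-1,-1,-1,-1,-1,-1,-1,-1,-1,-1,-1,-1]
  linear:
    - [0,0.0052,0]
    - [0,0.0103,0]
    - [0,0.0155,0]
    - [0,0.0207,0]
    - [0,0.0258,0]
    - [0,0.031,0]
    - [0,0.0362,0]
    - [0,0.0413,0]
    - [0,0.0465,0]
    - [0,0.0517,0]
    - [0,0.0568,0]
    - [0,0.062,0]
  spin: [0,0,0,0,0,0,0,0,0,0,0,0]

```text
time_s: 15.5
ee_pos: [0.5825, -0.1951, 0.3597]
tool_rot: [[-0.097, 0.995, -0.0], [0.995, 0.097, 0.0], [0.0, -0.0, -1.0]]
ft_force: [-0.4, 0.2, -4.8]
grip_width: 0.134
grip_force: 58.6
```

Request:
servo_tool:
  jaw: [-1,-1,-1,-1,-1,-1,-1,-1,-1,-1,-1,-1]
  linear:
    - [0,0.005,0]
    - [0,0.0095,0]
    - [0,0.0136,0]
    - [0,0.0172,0]
    - [0,0.0205,0]
    - [0,0.0232,0]
    - [0,0.0256,0]
    - [0,0.0276,0]
    - [0,0.0291,0]
    - [0,0.0301,0]
    - [0,0.0308,0]
    - [0,0.031,0]
  spin: [0,0,0,0,0,0,0,0,0,0,0,0]

```text
time_s: 16.7
ee_pos: [0.5977, -0.1936, 0.3597]
tool_rot: [[-0.097, 0.995, -0.0], [0.995, 0.097, -0.0], [-0.0, -0.0, -1.0]]
ft_force: [-0.6, 0.4, -4.4]
grip_width: 0.13
grip_force: 58.6
```

```bash
python3 -c "
from h import *
for i in range(4): look('w9%d'%i)" | sed 's/q=.*//'
```

```text
t=16.70 P=[ 0.5977 -0.1936  0.3597] Rz=[-0. -0. -1.] ty=[ 0.9953  0.0971 -0.    ] 
stone px [372.1596 226.9953] 2557 tray y(mm) -35.97485713240159 tool x -1.7916869626708465 world [ 0.6337 -0.1919  0.134 ]
t=16.75 P=[ 0.5977 -0.1936  0.3597] Rz=[-0.  0. -1.] ty=[ 0.9953  0.097  -0.    ] 
stone px [372.7995 227.1161] 2559 tray y(mm) -36.42033301387815 tool x -1.8829128524645578 world [ 0.6341 -0.192   0.134 ]
t=16.80 P=[ 0.5977 -0.1936  0.3597] Rz=[-0.0001  0.     -1.    ] ty=[ 0.9953  0.097  -0.0001] 
stone px [373.2437 227.0227] 2560 tray y(mm) -36.72248490606699 tool x -1.8183126029622243 world [ 0.6344 -0.1919  0.134 ]
t=16.85 P=[ 0.5977 -0.1937  0.3597] Rz=[-0.  0. -1.] ty=[ 0.9953  0.097  -0.    ] 
stone px [373.7884 227.1347] 2562 tray y(mm) -37.10254845345828 tool x -1.902721366357274 world [ 0.6348 -0.192   0.134 ]
```

Request:
servo_tool:
  jaw: [-1,-1,-1,-1,-1,-1,-1,-1,-1,-1]
  linear:
    - [0,-0.007,0]
    - [0,-0.024,0]
    - [0,-0.047,0]
    - [0,-0.07,0]
    - [0,-0.087,0]
    - [0,-0.094,0]
    - [0,-0.094,0]
    - [0,-0.094,0]
    - [0,-0.094,0]
    - [0,-0.094,0]
  spin: [0,0,0,0,0,0,0,0,0,0]

```text
time_s: 17.9
ee_pos: [0.5512, -0.1982, 0.3598]
tool_rot: [[-0.097, 0.995, 0.0], [0.995, 0.097, -0.0], [-0.0, 0.0, -1.0]]
ft_force: [-0.1, 0.5, -4.7]
grip_width: 0.132
grip_force: 58.6
```

```bash
python3 -c "
from h import *
for i in range(4): look('wa%d'%i)" | sed 's/q=.*//'
```

```text
t=17.90 P=[ 0.5512 -0.1982  0.3598] Rz=[ 0.0002 -0.     -1.    ] ty=[0.9953 0.0973 0.0002] 
stone px [434.6639 226.2522] 2312 tray y(mm) -81.14243716108197 tool x -1.886846339472434 world [ 0.6322 -0.1921  0.1341]
t=17.95 P=[ 0.5512 -0.1982  0.3597] Rz=[-0. -0. -1.] ty=[ 0.9953  0.0973 -0.    ] 
stone px [434.6899 226.317 ] 2309 tray y(mm) -81.16876444434897 tool x -1.9358903786653308 world [ 0.6321 -0.1922  0.134 ]
t=18.00 P=[ 0.5511 -0.1981  0.3597] Rz=[-0.      0.0001 -1.    ] ty=[ 0.9953  0.0972 -0.    ] 
stone px [434.7598 226.3049] 2306 tray y(mm) -81.22154038991475 tool x -1.9277968198643247 world [ 0.6321 -0.1922  0.134 ]
t=18.05 P=[ 0.5511 -0.1982  0.3596] Rz=[-0.0001  0.0001 -1.    ] ty=[ 0.9953  0.0972 -0.0001] 
stone px [434.7147 226.2892] 2310 tray y(mm) -81.1853242244908 tool x -1.915374577115797 world [ 0.632  -0.1921  0.1339]
```

Request:
servo_tool:
  jaw: [-1,-1,-1,-1,-1,-1]
  linear:
    - [0,0.006,0]
    - [0,0.018,0]
    - [0,0.024,0]
    - [0,0.024,0]
    - [0,0.024,0]
    - [0,0.024,0]
  spin: [0,0,0,0,0,0]

```text
time_s: 18.7
ee_pos: [0.5628, -0.197, 0.3596]
tool_rot: [[-0.097, 0.995, -0.0], [0.995, 0.097, 0.0], [0.0, -0.0, -1.0]]
ft_force: [-0.5, -0.3, -6.2]
grip_width: 0.133
grip_force: 58.6
```

```bash
python3 -c "
from h import *
for i in range(2): look('wb%d'%i)" | sed 's/q=.*//'
```

```text
t=18.70 P=[ 0.5628 -0.197   0.3596] Rz=[-0.0003  0.0001 -1.    ] ty=[ 0.9953  0.097  -0.0003] 
stone px [425.1283 226.5089] 2362 tray y(mm) -73.89757645513852 tool x -1.9465529111270667 world [ 0.6365 -0.1918  0.1339]
t=18.75 P=[ 0.5628 -0.197   0.3597] Rz=[-0.0002  0.0001 -1.    ] ty=[ 0.9953  0.097  -0.0002] 
stone px [425.6629 226.419 ] 2370 tray y(mm) -74.29281807391114 tool x -1.8866474992991766 world [ 0.6369 -0.1917  0.134 ]
```

Request:
servo_tool:
  jaw: [-1,-1,-1,-1,-1,-1,-1,-1,-1,-1,-1,-1]
  linear:
    - [0,0,0]
    - [0,0,0]
    - [0,-0.0001,0]
    - [0,-0.0005,0]
    - [0,-0.0011,0]
    - [0,-0.0019,0]
    - [0,-0.003,0]
    - [0,-0.0043,0]
    - [0,-0.0059,0]
    - [0,-0.0077,0]
    - [0,-0.0097,0]
    - [0,-0.012,0]
  spin: [0,0,0,0,0,0,0,0,0,0,0,0]

```text
time_s: 20.0
ee_pos: [0.5568, -0.1976, 0.3597]
tool_rot: [[-0.097, 0.995, 0.0], [0.995, 0.097, 0.0], [0.0, 0.0, -1.0]]
ft_force: [-0.1, 0.1, -4.9]
grip_width: 0.133
grip_force: 58.6
```

Request:
servo_tool:
  jaw: [-1,-1,-1,-1,-1,-1,-1,-1,-1,-1,-1,-1]
  linear:
    - [0,-0.0023,0]
    - [0,-0.0043,0]
    - [0,-0.0061,0]
    - [0,-0.0077,0]
    - [0,-0.009,0]
    - [0,-0.0101,0]
    - [0,-0.0109,0]
    - [0,-0.0115,0]
    - [0,-0.0119,0]
    - [0,-0.012,0]
    - [0,-0.012,0]
    - [0,-0.012,0]
  spin: [0,0,0,0,0,0,0,0,0,0,0,0]

```text
time_s: 21.2
ee_pos: [0.5509, -0.1982, 0.3597]
tool_rot: [[-0.097, 0.995, 0.0], [0.995, 0.097, -0.0], [-0.0, 0.0, -1.0]]
ft_force: [0.0, 0.1, -5.0]
grip_width: 0.132
grip_force: 58.6
```

```bash
python3 -c "
from h import *
for i in range(2): s,p=look('wc%d'%i)
S,_=imaging.grab_frame('side'); T,_=imaging.grab_frame('top')
cv2.imwrite('pics/final.png',np.vstack([np.hstack([S[100:380,140:540],T[100:380,180:580]]),np.hstack([p[90:350,130:530],p[90:350,130:530]*0])])[:,:,::-1])" | sed 's/q=.*//'
```

```text
t=21.20 P=[ 0.5509 -0.1982  0.3597] Rz=[ 0. -0. -1.] ty=[0.9953 0.097  0.    ] 
stone px [434.1875 226.2531] 2315 tray y(mm) -80.77534458247841 tool x -1.8805190538718346 world [ 0.6315 -0.1922  0.134 ]
t=21.25 P=[ 0.5509 -0.1982  0.3597] Rz=[-0. -0. -1.] ty=[ 0.9953  0.0971 -0.    ] 
stone px [434.184  226.2583] 2315 tray y(mm) -80.77318133749152 tool x -1.8843564483608661 world [ 0.6315 -0.1922  0.134 ]
```

View pics/final.png

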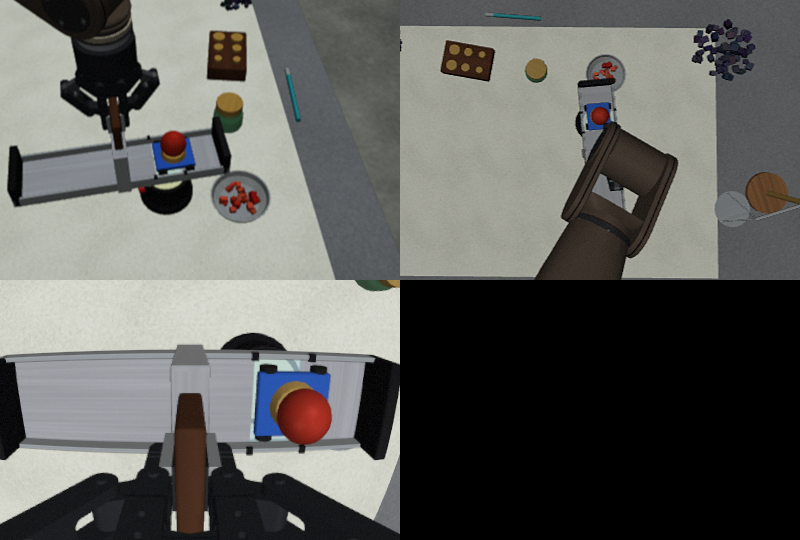

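The trolley rests at about -81 mm, which is on the window but near its outer edge. I'll centre it with a quick outward shift of the tray, then carry it slowly back.

Request:
servo_tool:
  jaw: [-1,-1,-1,-1,-1,-1,-1,-1,-1]
  linear:
    - [0,0.01,0]
    - [0,0.03,0]
    - [0,0.04,0]
    - [0,0.04,0]
    - [0,0.04,0]
    - [0,0.04,0]
    - [0,0.04,0]
    - [0,0.04,0]
    - [0,0.04,0]
  spin: [0,0,0,0,0,0,0,0,0]

```text
time_s: 22.3
ee_pos: [0.5707, -0.1963, 0.3598]
tool_rot: [[-0.097, 0.995, 0.0], [0.995, 0.097, -0.0], [-0.0, 0.0, -1.0]]
ft_force: [0.2, 0.3, -4.0]
grip_width: 0.134
grip_force: 58.6
```

```bash
python3 -c "
from h import *
for i in range(2): look('wd%d'%i)" | sed 's/q=.*//'
```

```text
t=22.30 P=[ 0.5707 -0.1963  0.3598] Rz=[ 0. -0. -1.] ty=[0.9953 0.0969 0.    ] 
stone px [417.3856 226.5129] 2396 tray y(mm) -68.11389340370204 tool x -1.8515250125311495 world [ 0.6387 -0.1915  0.1341]
t=22.35 P=[ 0.5707 -0.1963  0.3598] Rz=[ 0. -0. -1.] ty=[0.9953 0.0969 0.    ] 
stone px [417.6366 226.5309] 2394 tray y(mm) -68.30120841729487 tool x -1.8678600364364362 world [ 0.6389 -0.1915  0.1341]
```

Request:
servo_tool:
  jaw: [-1,-1,-1,-1,-1,-1,-1,-1,-1,-1,-1,-1]
  linear:
    - [0,0,0]
    - [0,-0.0001,0]
    - [0,-0.0003,0]
    - [0,-0.0006,0]
    - [0,-0.0009,0]
    - [0,-0.0013,0]
    - [0,-0.0017,0]
    - [0,-0.0022,0]
    - [0,-0.0028,0]
    - [0,-0.0035,0]
    - [0,-0.0042,0]
    - [0,-0.005,0]
  spin: [0,0,0,0,0,0,0,0,0,0,0,0]

```text
time_s: 23.6
ee_pos: [0.5683, -0.1965, 0.3597]
tool_rot: [[-0.097, 0.995, -0.0], [0.995, 0.097, -0.0], [-0.0, -0.0, -1.0]]
ft_force: [0.4, -0.6, -5.4]
grip_width: 0.13
grip_force: 58.6
```

Request:
servo_tool:
  jaw: [-1,-1,-1,-1,-1,-1,-1,-1,-1,-1,-1,-1]
  linear:
    - [0,-0.0009,0]
    - [0,-0.0018,0]
    - [0,-0.0028,0]
    - [0,-0.0039,0]
    - [0,-0.005,0]
    - [0,-0.0063,0]
    - [0,-0.0075,0]
    - [0,-0.0089,0]
    - [0,-0.0103,0]
    - [0,-0.0118,0]
    - [0,-0.0134,0]
    - [0,-0.015,0]
  spin: [0,0,0,0,0,0,0,0,0,0,0,0]

```text
time_s: 24.8
ee_pos: [0.5608, -0.1972, 0.3597]
tool_rot: [[-0.097, 0.995, -0.0], [0.995, 0.097, 0.0], [0.0, -0.0, -1.0]]
ft_force: [0.1, -0.3, -5.2]
grip_width: 0.135
grip_force: 58.6
```

Request:
servo_tool:
  jaw: [-1,-1,-1,-1,-1,-1,-1,-1,-1,-1,-1,-1]
  linear:
    - [0,-0.0016,0]
    - [0,-0.0032,0]
    - [0,-0.0047,0]
    - [0,-0.0061,0]
    - [0,-0.0075,0]
    - [0,-0.0087,0]
    - [0,-0.01,0]
    - [0,-0.0111,0]
    - [0,-0.0122,0]
    - [0,-0.0132,0]
    - [0,-0.0141,0]
    - [0,-0.015,0]
  spin: [0,0,0,0,0,0,0,0,0,0,0,0]

```text
time_s: 26.0
ee_pos: [0.5534, -0.1979, 0.3597]
tool_rot: [[-0.097, 0.995, -0.0], [0.995, 0.097, 0.0], [0.0, -0.0, -1.0]]
ft_force: [0.4, -0.1, -5.4]
grip_width: 0.134
grip_force: 58.6
```

Request:
servo_tool:
  jaw: [-1,-1,-1,-1,-1,-1,-1,-1,-1,-1,-1,-1]
  linear:
    - [0,-0.0008,0]
    - [0,-0.0015,0]
    - [0,-0.0022,0]
    - [0,-0.0028,0]
    - [0,-0.0033,0]
    - [0,-0.0037,0]
    - [0,-0.0041,0]
    - [0,-0.0044,0]
    - [0,-0.0047,0]
    - [0,-0.0049,0]
    - [0,-0.005,0]
    - [0,-0.005,0]
  spin: [0,0,0,0,0,0,0,0,0,0,0,0]

```text
time_s: 27.2
ee_pos: [0.5509, -0.1982, 0.3598]
tool_rot: [[-0.097, 0.995, 0.0], [0.995, 0.097, -0.0], [-0.0, 0.0, -1.0]]
ft_force: [0.4, 0.8, -4.0]
grip_width: 0.134
grip_force: 58.6
```

```bash
python3 -c "
from h import *
for i in range(2): look('we%d'%i)" | sed 's/q=.*//'
```

```text
t=27.20 P=[ 0.5509 -0.1982  0.3598] Rz=[ 0. -0. -1.] ty=[0.9953 0.0971 0.    ] 
stone px [418.6997 226.5153] 2391 tray y(mm) -69.08868755771209 tool x -1.8693440291796954 world [ 0.6199 -0.1934  0.1341]
t=27.25 P=[ 0.5509 -0.1982  0.3597] Rz=[-0.  0. -1.] ty=[0.9953 0.097  0.    ] 
stone px [418.7277 226.5078] 2387 tray y(mm) -69.10886867459973 tool x -1.8641240771610361 world [ 0.6199 -0.1933  0.134 ]
```

The trolley is at -69 mm and the stone is at (0.620, -0.193), right over the glass. Now I'll hold for 6 s.

Request:
servo_tool:
  jaw: [-1,-1,-1,-1,-1,-1,-1,-1,-1,-1,-1,-1]
  linear:
    - [0,0,0]
    - [0,0,0]
    - [0,0,0]
    - [0,0,0]
    - [0,0,0]
    - [0,0,0]
    - [0,0,0]
    - [0,0,0]
    - [0,0,0]
    - [0,0,0]
    - [0,0,0]
    - [0,0,0]
  spin: [0,0,0,0,0,0,0,0,0,0,0,0]

```text
time_s: 28.5
ee_pos: [0.5509, -0.1982, 0.3598]
tool_rot: [[-0.097, 0.995, 0.0], [0.995, 0.097, -0.0], [-0.0, 0.0, -1.0]]
ft_force: [0.2, -0.0, -4.9]
grip_width: 0.133
grip_force: 58.6
```

Request:
servo_tool:
  jaw: [-1,-1,-1,-1,-1,-1,-1,-1,-1,-1,-1,-1]
  linear:
    - [0,0,0]
    - [0,0,0]
    - [0,0,0]
    - [0,0,0]
    - [0,0,0]
    - [0,0,0]
    - [0,0,0]
    - [0,0,0]
    - [0,0,0]
    - [0,0,0]
    - [0,0,0]
    - [0,0,0]
  spin: [0,0,0,0,0,0,0,0,0,0,0,0]

```text
time_s: 29.7
ee_pos: [0.5509, -0.1982, 0.3597]
tool_rot: [[-0.097, 0.995, -0.0], [0.995, 0.097, -0.0], [-0.0, -0.0, -1.0]]
ft_force: [0.2, -1.3, -5.3]
grip_width: 0.132
grip_force: 58.6
```

Request:
servo_tool:
  jaw: [-1,-1,-1,-1,-1,-1,-1,-1,-1,-1,-1,-1]
  linear:
    - [0,0,0]
    - [0,0,0]
    - [0,0,0]
    - [0,0,0]
    - [0,0,0]
    - [0,0,0]
    - [0,0,0]
    - [0,0,0]
    - [0,0,0]
    - [0,0,0]
    - [0,0,0]
    - [0,0,0]
  spin: [0,0,0,0,0,0,0,0,0,0,0,0]

```text
time_s: 30.9
ee_pos: [0.5509, -0.1982, 0.3597]
tool_rot: [[-0.097, 0.995, 0.0], [0.995, 0.097, 0.0], [0.0, 0.0, -1.0]]
ft_force: [-1.0, 0.3, -4.7]
grip_width: 0.133
grip_force: 58.6
```

Request:
servo_tool:
  jaw: [-1,-1,-1,-1,-1,-1,-1,-1,-1,-1,-1,-1]
  linear:
    - [0,0,0]
    - [0,0,0]
    - [0,0,0]
    - [0,0,0]
    - [0,0,0]
    - [0,0,0]
    - [0,0,0]
    - [0,0,0]
    - [0,0,0]
    - [0,0,0]
    - [0,0,0]
    - [0,0,0]
  spin: [0,0,0,0,0,0,0,0,0,0,0,0]

```text
time_s: 32.1
ee_pos: [0.5509, -0.1982, 0.3597]
tool_rot: [[-0.097, 0.995, -0.0], [0.995, 0.097, 0.0], [0.0, -0.0, -1.0]]
ft_force: [-0.8, 0.6, -4.3]
grip_width: 0.132
grip_force: 58.6
```

Request:
servo_tool:
  jaw: [-1,-1,-1,-1,-1,-1,-1,-1,-1,-1,-1,-1]
  linear:
    - [0,0,0]
    - [0,0,0]
    - [0,0,0]
    - [0,0,0]
    - [0,0,0]
    - [0,0,0]
    - [0,0,0]
    - [0,0,0]
    - [0,0,0]
    - [0,0,0]
    - [0,0,0]
    - [0,0,0]
  spin: [0,0,0,0,0,0,0,0,0,0,0,0]

```text
time_s: 33.3
ee_pos: [0.5509, -0.1982, 0.3598]
tool_rot: [[-0.097, 0.995, 0.0], [0.995, 0.097, -0.0], [-0.0, 0.0, -1.0]]
ft_force: [-0.6, -0.3, -4.3]
grip_width: 0.133
grip_force: 58.6
```

```bash
python3 -c "
from h import *
for i in range(2): look('wf%d'%i)
S,D=imaging.grab_frame('side'); cv2.imwrite('pics/side_end.png',S[60:380,100:600,::-1])" | sed 's/q=.*//'
```

```text
t=33.30 P=[ 0.5509 -0.1982  0.3598] Rz=[ 0. -0. -1.] ty=[0.9953 0.097  0.    ] 
stone px [418.6964 226.5362] 2391 tray y(mm) -69.08789115842137 tool x -1.8847882815919843 world [ 0.6199 -0.1934  0.1341]
t=33.35 P=[ 0.5509 -0.1982  0.3597] Rz=[-0.0001  0.     -1.    ] ty=[ 0.9953  0.097  -0.0001] 
stone px [418.7195 226.5467] 2389 tray y(mm) -69.10595482640467 tool x -1.8928426705651924 world [ 0.6198 -0.1934  0.134 ]
```

View pics/side_end.png

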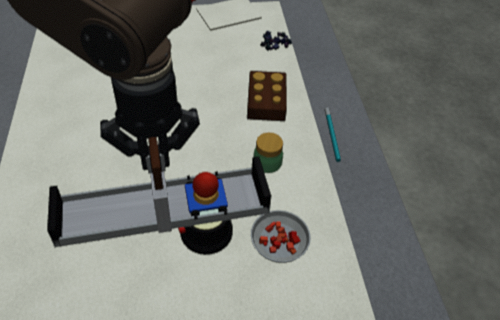

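The side view shows the level tray held above the lamp, with the trolley and stone at (205,190) over the window and the lamp at (206,232). The trolley hasn't moved for 6 s, and the box, jar and pan are undisturbed.

```bash
python3 -c "
from rig import env
print(env.close_job())"
```

```text
the job is handed in; nothing more can be done
None
```

The job is handed in at about 33 s: the tray is held level about 3 cm above the light, and the trolley and stone have been at rest on the window, right over the glass, for over 6 s, with no contact with the end stops, light, box, pan or jar.

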